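Load the round density samples into the sample jar

TASK

Put both round aluminium samples from the wooden board into the clear jar by letting them fall through the white funnel that stands in it, so that both come to rest down in the jar. Let each one go close above the mouth of the funnel, not from high up, and leave the oblong metal block standing where it is.

Things in the scene. Friction and masses are not known exactly. Their poses are not given: they have to be found in the camera images.
- slug_a_center (a point): Round aluminium density sample: a plain solid upright cylinder, 24 mm in diameter and 30 mm tall, about 40 g. It stands on the sample board. This point is its centre, half-way up (15 mm above the top of the board); z is its axis, up at the start.
- slug_b_center (a point): The other round aluminium sample, identical; this point is its centre, half-way up, z along its axis. The wooden sample board is fixed, 90 x 270 mm and 6 mm thick, flat on the table, its long side roughly across in front of the robot (up to 23 degrees off). It lies left and the funnel right, or the other way about; a low cap and dish stand between them.
- funnel_mouth (a point): Centre of the white plastic funnel's mouth at rim level, 180 mm above the table; z up. Mouth 119 mm wide inside, 124 outside; the cone narrows over 60 mm to a straight stem 43 mm wide inside that ends 80 mm below the mouth, in a clear jar 54 mm wide inside with its floor 166 mm below the mouth. The jar sits in a wooden block 110 mm square, 40 mm tall. All fixed to the table.
- block_center (a point): Oblong aluminium block, to be left alone: 50 x 22 mm (long side across the board), 30 mm tall, the same metal as the round samples; this point is its centre, half-way up. Four things stand in a row along the middle of the board, about 65 mm apart, in any order: the two round samples, this block and a black tapered rubber bung 34 mm wide and 28 mm tall (a bystander).
Not all that is in view belongs to the job. What is shaped like the part that bears slug_a_center but yellow is not meant.

How it is judged:
By the outcome, as a careful person would: the job done as asked, in the order asked, and still so for the second after the job is handed in, with the robot touching nothing.
It also fails if it takes over 61 s, if anything falls off the work surface, if the arm or the gripper's body presses on something with over 40 N, if the wrist force passes 120 N, or if a joint passes its speed limit or range.

ROBOT

A 6-joint arm with a two-finger parallel gripper is mounted at the origin on the work surface. World frame = base frame: x ahead of the robot, y to its left, z up, the work surface at z = 0. Lengths are in m, angles in rad, forces in N, time in s.
With the tool pointing down it reaches from about 0.275 to 0.75 m from the base axis. Payload 10.2 kg.
Tool frame: the origin (TCP) lies at the very end of the fingers, on their centre line; the grasp point (between the pads) lies 19 mm behind it; z points along the fingers, x is the direction in which the jaws open and shut, and the axes are right-handed (so a half turn about z gives the same grasp; the last joint's range is limited). The gripper opens to 85 mm and grips with 20 to 120 N. Pads are 22 mm wide; open, the fingers measure 114 mm over their backs; the gripper's body (76 mm by 85 mm) begins 54 mm behind the grasp point. The pads swing forward as they close: fully open they stand 13 mm farther back than shut.
Start: joints at [0.897, 0.313, 1.498, -0, 1.331, -0.223], TCP at [0.229, 0.473, 0.231] pointing down, gripper open.
Joint ranges: [-2.94, 2.94], [-0.97, 2.17], [0.19, 2.56], [-1.23, 4.37], [0.02, 3.11], [-2.88, 2.88]. Speed limits (rad/s): [2.39, 2.39, 3.01, 3.14, 3.14, 3.14].

INTERFACE

Orientations are given as a unit quaternion [w, x, y, z].
In Python, from cell import sense, snapshot, finish_job gives the robot as it stands.
- The arm moves only by the tool move_arm, never from a script. Its argument "deltas" is a list of rows, each a list of 5 numbers: the finger opening in mm, from 0 to 85.4, then the shift along the world's x, y, z in mm, then the turn about the world's z in rad. A call has 1 to 20 rows; each row is the pose to reach, as a shift and turn from the pose commanded when the call began; what a row does not reach only later rows make up. A row lasts 1/8 s, in which the tool goes at most 62.5 mm and 10.7 degrees, less where a joint would pass 70% of its speed; a pose out of reach is approached as far as the arm can. A call with a gripper value outside its range is refused whole. The fingers move at their own pace and stop on an object; "squeeze" is the grip in N (left out, the last holds). Time passes only in rows, so rows that repeat a pose let the fingers close. It gives the time, the measured TCP pose, the force and the opening at its end, in the units of the state.
- sense(): the state, without advancing time (a new reading comes with each control period).
- snapshot(name): name is "scene" or "top" or "wrist"; returns a dict with "img" (420x560x3 uint8, red, green, blue), "range_z" (420x560 float32, m along the optical axis (not along the pixel's ray), 0 where there is no reading), "fx", "fy", "cx", "cy" (pixels), "rvec" (rotation vector, rad) and "tvec" (3), from world to camera coordinates, as OpenCV has them. Camera axes: x right, y down, z forward; pixel columns grow to the right and rows downward; lengths in m; the calibration is good to about 2 mm. A picture is of the moment at which its call begins.
- finish_job(): hands the job in, once; it reports no verdict.
The state is a dict: "clock": time; "joints": joint angles; "qvel": joint speeds; "effort": joint torques, N m; "ee_pos": TCP position; "tcp_rot": TCP orientation; "ft_force": force on the tool from outside, world axes, zero at the start; "moment": the same for the moment, N m; "opening": finger opening in m.
Only numpy, scipy, OpenCV 4.12 (cv2) and the standard library are available. Lean on these libraries where they do the work, as an engineer would, in place of code of your own. Each camera call takes 0.05 s, during which the arm holds its last target.

## Working session

There is one attempt and no reset: what is moved stays moved. The work goes in short steps, Python scripts to look and compute and a tool call to move; the robot and the scene stay as the last step left them, time stands still between calls to the robot, and variables do not carry over. Pictures are saved under pics/ and viewed, and the job is handed in when it is done.

Besides the shell and the picture viewer there is one more tool, called after "Call:" as name([rows], argument=value, ...), one row to a line, values as JSON. move_arm: Moves the arm, as the interface text tells. Its arguments: {"type":"object","properties":{"deltas":{"type":"array"},"squeeze":{"type":"number"}},"required":["deltas"]}

```bash
mkdir -p pics; cat > h.py <<'E'
import numpy as np,cv2
from cell import sense,snapshot,finish_job
def save(s,n,crop=None,k=1):
    im=s["img"][:,:,::-1]
    if crop: im=im[crop[1]:crop[3],crop[0]:crop[2]]
    if k!=1: im=cv2.resize(im,None,fx=k,fy=k,interpolation=cv2.INTER_CUBIC)
    cv2.imwrite("pics/"+n,im)
def cloud(s):
    z=s["range_z"];v,u=np.indices(z.shape)
    P=np.stack([(u-s["cx"])/s["fx"]*z,(v-s["cy"])/s["fy"]*z,z],-1)
    R=cv2.Rodrigues(np.array(s["rvec"],float))[0]
    W=(P-np.array(s["tvec"]).ravel())@R
    W[z==0]=np.nan
    return W
E
python3 - <<'E'
from h import *
import pickle
print(sense())
for n in("scene","top"):
    s=snapshot(n);save(s,n+"0.png");pickle.dump(s,open(n+"0.pkl","wb"))
E
```

```text
{'clock': 0.0, 'joints': array([ 8.96605383e-01,  3.13425796e-01,  1.49849061e+00,  1.51493208e-05,
        1.33102104e+00, -2.23388678e-01]), 'qvel': array([-6.51257165e-05, -7.06996325e-04, -5.32431205e-05,  1.31941389e-03,
        4.88463304e-04,  2.33390659e-04]), 'effort': array([ 6.50202346e-04, -4.12268043e+01, -2.59746981e+01, -7.67339839e-05,
        4.12889887e-03, -8.90307007e-06]), 'ee_pos': array([0.22855748, 0.47232416, 0.23072732]), 'tcp_rot': array([ 2.15139728e-04,  8.47257455e-01,  5.31182034e-01, -6.37089752e-04]), 'ft_force': array([-0.51267402,  0.54586974, -0.70961887]), 'moment': array([-0.07243643, -0.02909848, -0.00720459]), 'opening': 0.085478375688251}
```

View pics/scene0.png

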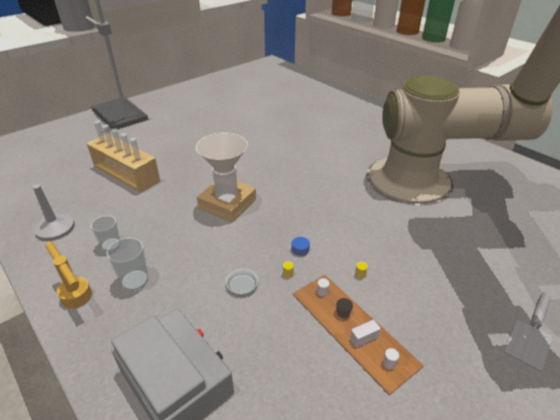

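View pics/top0.png

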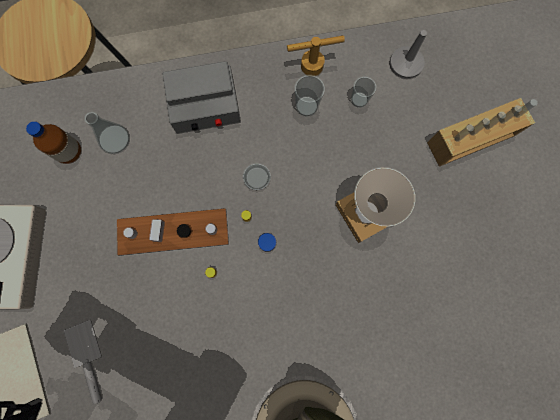

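Top view: round grey samples at about (129,232) and (210,229), block at (156,230) and black bung at (184,231). Two yellow look-alikes sit off the board at (246,215) and (210,272), and the funnel mouth is at about (385,197). The grey cylinders on the board fit the description, so I'll measure them and check them in an enlarged crop.

```bash
python3 - <<'E'
from h import *
import pickle
s=pickle.load(open("top0.pkl","rb"));W=cloud(s)
save(s,"crop0.png",(105,190,285,290),4)
box=W[195:265,100:240]
# table height
print("table",np.nanmedian(W[270:300,250:330].reshape(-1,3),0))
Z=W[:,:,2]
m=np.zeros(Z.shape,bool);m[195:290,100:285]=True
mm=(m&(Z>0.022)&(Z<0.06)).astype(np.uint8)
n,l,st,c=cv2.connectedComponentsWithStats(mm)
for i in range(1,n):
    if st[i,4]<8: continue
    p=W[l==i]; zt=np.percentile(p[:,2],80); t=p[p[:,2]>zt-0.006]
    r=cv2.minAreaRect((t[:,:2]*1000).astype(np.float32))
    print(c[i].round(1),st[i,4],"ztop",zt.round(4),"mean",t.mean(0).round(4),"mid",((t.max(0)+t.min(0))/2).round(4),"rect",np.round(r[0],1),np.round(r[1],1),round(r[2],1))
hsv=cv2.cvtColor(s["img"],cv2.COLOR_RGB2HSV)
b=m&(Z>0.003)&(Z<0.010)&(hsv[:,:,1]>100)&(hsv[:,:,0]<20)
p=W[b];print("board",cv2.minAreaRect((p[:,:2]*1000).astype(np.float32)),np.median(p[:,2]))
f=np.zeros(Z.shape,bool);f[150:250,330:430]=True
p=W[f&(Z>0.172)&(Z<0.19)];print("rim",len(p),p[:,2].mean(),cv2.minEnclosingCircle((p[:,:2]*1000).astype(np.float32)),
 cv2.fitEllipse((p[:,:2]*1000).astype(np.float32)))
s2=pickle.load(open("scene0.pkl","rb"));W2=cloud(s2);Z=W2[:,:,2]
f=np.zeros(Z.shape,bool);f[120:200,180:260]=True
p=W2[f&(Z>0.172)&(Z<0.19)];print("rim scene",len(p),cv2.minEnclosingCircle((p[:,:2]*1000).astype(np.float32)),cv2.fitEllipse((p[:,:2]*1000).astype(np.float32)))
m=np.zeros(Z.shape,bool);m[270:390,280:430]=True
mm=(m&(Z>0.022)&(Z<0.06)).astype(np.uint8)
n,l,st,c=cv2.connectedComponentsWithStats(mm)
for i in range(1,n):
    if st[i,4]<8: continue
    p=W2[l==i];zt=np.percentile(p[:,2],80);t=p[p[:,2]>zt-0.004]
    print("scene",c[i].round(1),st[i,4],zt.round(4),((t.max(0)+t.min(0))/2).round(4),(t.max(0)-t.min(0)).round(4))
E
```

```text
table [ 3.25371173e-01 -2.88657691e-02  2.92854045e-04]
[245.8 214.8] 75 ztop 0.0309 mean [0.5061 0.0432 0.0297] mid [0.5056 0.0436 0.0295] rect [506.4  43.3] [22.7 20.5] 33.8
[156.  230.1] 230 ztop 0.0373 mean [0.509  0.2597 0.0361] mid [0.509  0.2596 0.0363] rect [509.4 260.2] [22.7 49.1] 74.9
[183.4 230.7] 156 ztop 0.0355 mean [0.4953 0.1952 0.0344] mid [0.4954 0.195  0.0344] rect [495.5 195. ] [31.6 31.3] 82.0
[210.7 228.4] 87 ztop 0.0377 mean [0.4887 0.1306 0.0362] mid [0.4887 0.1306 0.0362] rect [488.3 130.7] [21.7 21.9] 83.9
[129.2 232.6] 94 ztop 0.0372 mean [0.515  0.3229 0.036 ] mid [0.5149 0.3237 0.0355] rect [514.9 323.8] [21.7 21.8] 79.1
[266.8 241.7] 238 ztop 0.0257 mean [0.4334 0.0055 0.0245] mid [0.4339 0.0056 0.026 ] rect [434.2   6.1] [40.6 41.1] 79.2
[210.3 272.2] 82 ztop 0.0312 mean [0.3873 0.148  0.03  ] mid [0.3874 0.1478 0.03  ] rect [387.5 147.7] [21.2 23. ] 85.7
board ((478.4559326171875, 232.0368194580078), (269.4438171386719, 146.60867309570312), 83.54098510742188) 0.006308570894047096
rim 644 0.17720383244590704 ((461.7097473144531, -246.86485290527344), 62.34209442138672) ((460.93768310546875, -246.71954345703125), (115.87425994873047, 116.27699279785156), 37.212345123291016)
rim scene 348 ((464.4388732910156, -248.61859130859375), 64.61691284179688) ((464.2005310058594, -245.9134063720703), (116.2657699584961, 118.16976928710938), 131.0376739501953)
scene [287.8 270.4] 13 0.0266 [0.5151 0.0496 0.0257] [0.0109 0.0108 0.0059]
scene [361.7 270.7] 19 0.0271 [0.3958 0.1555 0.0276] [0.0137 0.0107 0.0077]
scene [322.6 285. ] 128 0.0364 [0.4928 0.1318 0.0355] [0.0232 0.0223 0.006 ]
scene [343.9 306. ] 223 0.0346 [0.4994 0.1961 0.0338] [0.0317 0.0313 0.0064]
scene [364.9 331.2] 392 0.0363 [0.5126 0.2608 0.0355] [0.0535 0.0332 0.0062]
scene [391.  356.4] 185 0.0363 [0.518  0.3245 0.0355] [0.0245 0.0225 0.0059]
```

View pics/crop0.png

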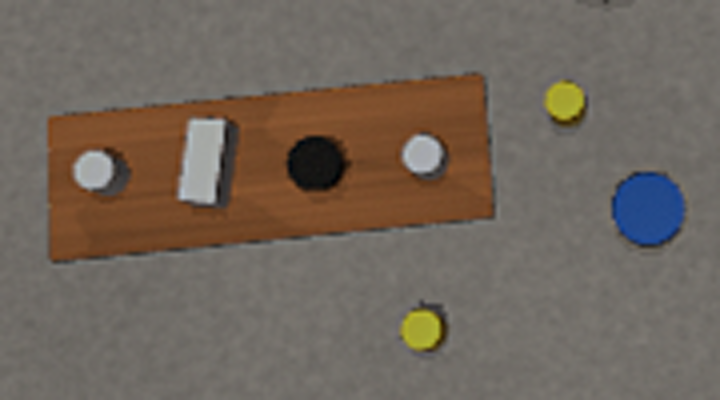

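The crop shows two grey cylinders at the ends of the row, with the block and the bung between them, and the yellow ones off the board. Slug A is at about (516,324) mm and slug B at (490,131), with tops at 36 mm as expected. The funnel is at (462,-246). The row runs about 82° from x, so the jaws go across it, at a yaw of about -8°. I'll move above A first.

Call:
move_arm([
  [85,30,-15,0,-0.13],
  [85,72,-37,0,-0.31],
  [85,115,-59,0,-0.49],
  [85,158,-81,0,-0.67],
  [85,201,-104,0,-0.85],
  [85,244,-126,-20,-1.03],
  [85,287,-149,-50,-1.16],
  [85,287,-149,-80,-1.26],
  [85,287,-149,-80,-1.26],
  [85,287,-149,-80,-1.26],
], squeeze=40)

```text
clock: 1.35
ee_pos: [0.5158, 0.3241, 0.1527]
tcp_rot: [-0.0, 0.998, -0.069, 0.001]
ft_force: [0.6, 1.0, 0.1]
opening: 0.0848
```

```bash
python3 - <<'E'
from h import *
import pickle
t=sense();print(t["clock"],t["ee_pos"],t["tcp_rot"],t["ft_force"])
s=snapshot("wrist");save(s,"w1.png");pickle.dump(s,open("w1.pkl","wb"))
E
```

```text
1.35 [0.51583861 0.32409637 0.15265199] [-3.61873650e-04  9.97643341e-01 -6.86082200e-02  7.37941178e-04] [0.57059143 0.96365251 0.14450478]
```

View pics/w1.png

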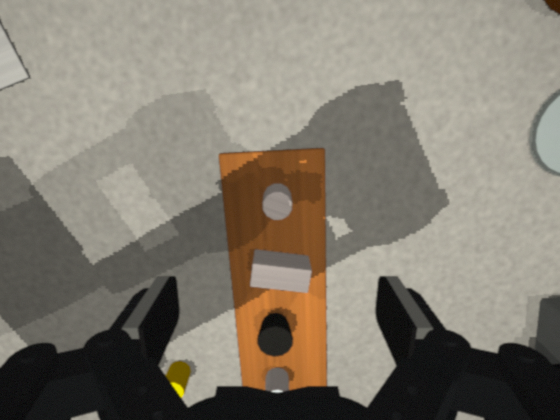

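Wrist view: slug A is at (278,202), midway between the fingers, with the block at (281,270) and the bung at (275,335). I'll measure from this view.

```bash
cat >> h.py <<'E'
def comps(s,roi,lo=0.022,hi=0.06):
    W=cloud(s);Z=W[:,:,2];m=np.zeros(Z.shape,bool);m[roi[1]:roi[3],roi[0]:roi[2]]=True
    n,l,st,c=cv2.connectedComponentsWithStats((m&(Z>lo)&(Z<hi)).astype(np.uint8))
    for i in range(1,n):
        if st[i,4]<60: continue
        p=W[l==i];zt=np.percentile(p[:,2],80);t=p[p[:,2]>zt-0.004]
        print(c[i].round(),st[i,4],"zt",zt.round(4),"mid",((t.max(0)+t.min(0))/2).round(4),"size",(t.max(0)-t.min(0)).round(4))
E
python3 - <<'E'
from h import *
import pickle
s=pickle.load(open("w1.pkl","rb"));comps(s,(225,150,330,390))
E
```

```text
[276. 204.] 769 zt 0.036 mid [0.5161 0.3238 0.0349] size [0.0235 0.0234 0.0055]
[280. 275.] 1749 zt 0.036 mid [0.5102 0.2602 0.0348] size [0.0523 0.0326 0.0056]
[274. 338.] 1026 zt 0.034 mid [0.4964 0.1955 0.0329] size [0.0326 0.0338 0.0056]
[276. 385.] 208 zt 0.0309 mid [0.4903 0.1394 0.0312] size [0.0203 0.0082 0.0084]
```

Slug A is at (516.1,323.8), within 0.5 mm of the TCP. I'll descend, close and lift.

Call:
move_arm([
  [85,0,0,-45,0],
  [85,0,0,-90,0],
  [85,0,0,-120,0],
  [70,0,0,-138,0],
  [60,0,0,-141,0],
  [40,0,0,-141,0],
  [20,0,0,-141,0],
  [15,0,0,-141,0],
  [15,0,0,-141,0],
  [15,0,0,-141,0],
  [15,0,0,-141,0],
], squeeze=40)

```text
clock: 2.78
ee_pos: [0.5164, 0.3239, 0.0117]
tcp_rot: [-0.0, 0.998, -0.07, 0.001]
ft_force: [-0.7, 0.6, 7.5]
opening: 0.0226
```

Call:
move_arm([
  [15,0,0,10,0],
  [15,0,0,40,0],
  [15,0,0,90,0],
  [15,0,0,150,0],
  [15,0,0,205,0],
  [15,0,0,225,0],
  [15,0,0,225,0],
  [15,0,0,225,0],
])

```text
clock: 3.78
ee_pos: [0.5153, 0.3233, 0.234]
tcp_rot: [0.0, 0.998, -0.07, -0.001]
ft_force: [-0.3, -0.3, 0.0]
opening: 0.0228
```

```bash
python3 - <<'E'
from h import *
t=sense();print(t["clock"],t["ee_pos"],t["ft_force"],t["opening"])
s=snapshot("scene");save(s,"s2.png",(260,160,540,370),2.5)
s=snapshot("wrist");save(s,"w2.png")
E
```

```text
3.775 [0.51526653 0.32334332 0.23396184] [-0.25673264 -0.34420154  0.01326333] 0.022809400175944013
```

View pics/s2.png

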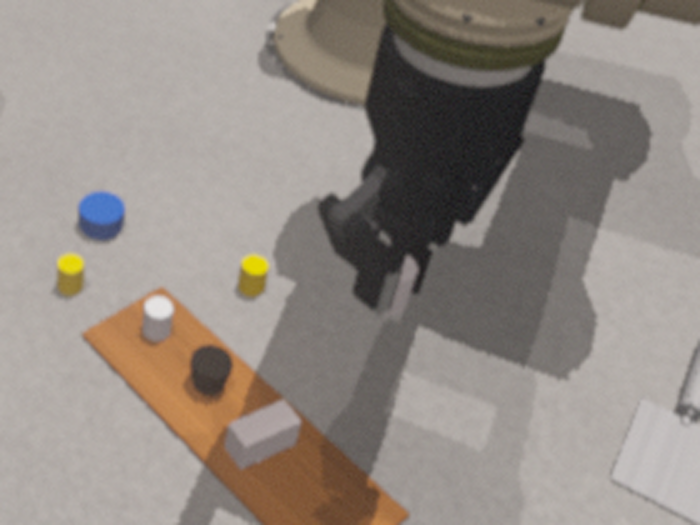

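View pics/w2.png

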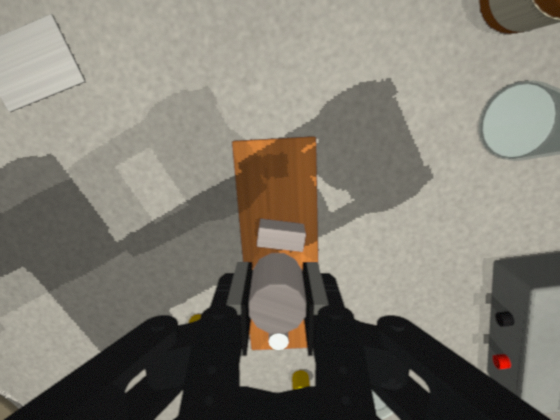

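The slug is held upright at (278,300) in the wrist view, and the block is still standing. I'll carry it to above the funnel.

Call:
move_arm([
  [15,-2,-20,0,0],
  [15,-6,-60,0,0],
  [15,-11,-110,0,0],
  [15,-15,-160,0,0],
  [15,-20,-210,0,0],
  [15,-25,-260,0,0],
  [15,-30,-310,0,0],
  [15,-34,-360,0,0],
  [15,-39,-410,0,0],
  [15,-44,-460,0,0],
  [15,-48,-510,0,0],
  [15,-52,-550,0,0],
  [15,-53,-570,0,0],
  [15,-53,-570,0,0],
  [15,-53,-570,0,0],
])

```text
clock: 5.75
ee_pos: [0.4629, -0.2452, 0.2351]
tcp_rot: [-0.0, 0.998, -0.069, -0.0]
ft_force: [-0.5, -0.5, -0.1]
opening: 0.0227
```

```bash
python3 - <<'E'
from h import *
t=sense();print(t["clock"],t["ee_pos"],t["ft_force"],t["opening"])
s=snapshot("wrist");save(s,"w3.png")
W=cloud(s);Z=W[:,:,2];p=W[(Z>0.170)&(Z<0.185)];p=p[(abs(p[:,0]-.462)<.075)&(abs(p[:,1]+.246)<.075)]
print(len(p),p.min(0),p.max(0),cv2.fitEllipse((p[:,:2]*1000).astype(np.float32)))
s=snapshot("scene");save(s,"s3.png",(130,60,340,220),3.5)
E
```

```text
5.75 [ 0.46293511 -0.24523785  0.23514463] [-0.5250939  -0.48528861 -0.06883583] 0.022714883938737503
6247 [ 0.39972757 -0.30519426  0.17000295] [ 0.52290187 -0.18626419  0.1813043 ] ((461.487060546875, -247.34031677246094), (115.13380432128906, 115.5937271118164), 171.729736328125)
```

View pics/w3.png

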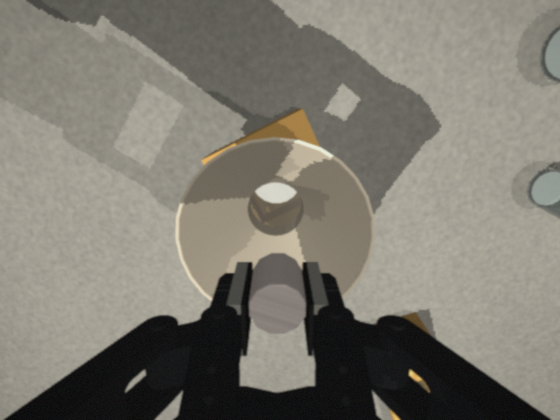

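View pics/s3.png

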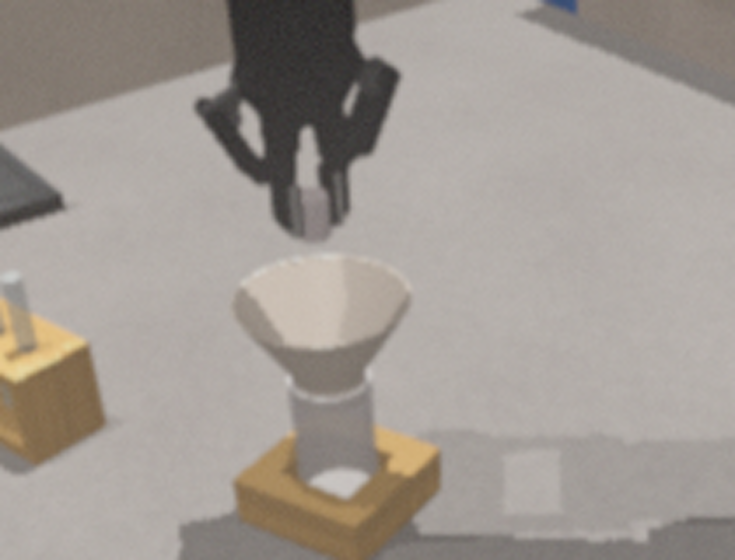

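The funnel centre from this view is about (461.5,-246.5), which agrees with the TCP. I'll lower to just above the rim and release.

Call:
move_arm([
  [15,-1,-1,-25,0],
  [15,-1,-1,-42,0],
  [15,-1,-1,-46,0],
  [15,-1,-1,-46,0],
  [15,-1,-1,-46,0],
  [50,-1,-1,-46,0],
  [50,-1,-1,-46,0],
  [50,-1,-1,-46,0],
  [50,-1,-1,-46,0],
  [50,-1,-1,-30,0],
  [50,-1,-1,20,0],
  [50,-1,-1,50,0],
  [50,-1,-1,50,0],
  [50,-1,-1,50,0],
])

```text
clock: 7.6
ee_pos: [0.4615, -0.2473, 0.2843]
tcp_rot: [-0.0, 0.998, -0.07, -0.001]
ft_force: [0.8, 0.3, 0.3]
opening: 0.0499
```

```bash
python3 - <<'E'
from h import *
t=sense();print(t["clock"],t["ee_pos"],t["ft_force"],t["opening"])
s=snapshot("wrist");save(s,"w4.png")
s=snapshot("scene");save(s,"s4.png",(130,60,340,220),3.5)
E
```

```text
7.6 [ 0.46149214 -0.24726727  0.28431812] [0.80256941 0.2596381  0.34878923] 0.04994432173189947
```

View pics/w4.png

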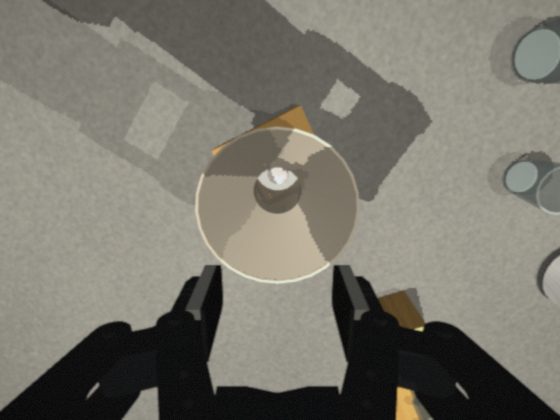

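View pics/s4.png

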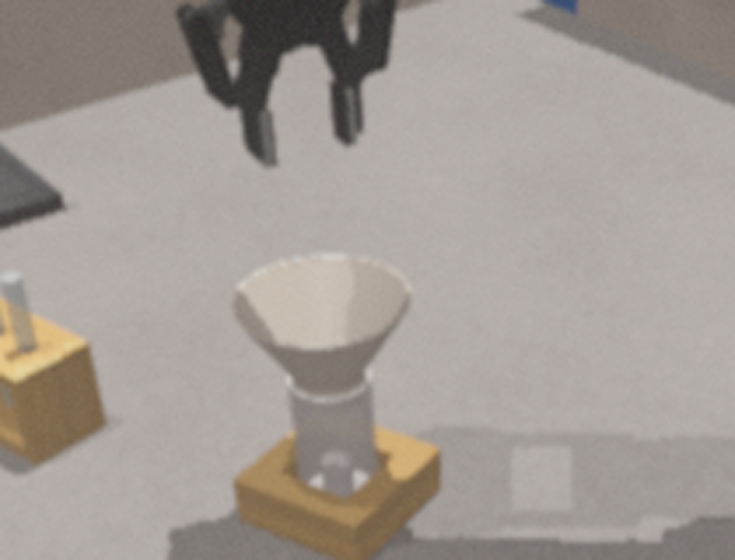

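Slug A is visible standing on the jar floor, at (337,475) in the scene crop. Next is slug B at about (490,131).

Call:
move_arm([
  [85,2,25,0,0],
  [85,5,70,0,0],
  [85,9,120,0,0],
  [85,13,170,0,0],
  [85,17,220,0,0],
  [85,21,270,-20,0],
  [85,25,320,-60,0],
  [85,28,360,-100,0],
  [85,29,378,-132,0],
  [85,29,378,-132,0],
  [85,29,378,-132,0],
])

```text
clock: 9.07
ee_pos: [0.4912, 0.1299, 0.1542]
tcp_rot: [0.0, 0.998, -0.07, 0.001]
ft_force: [1.1, -0.6, 0.2]
opening: 0.0845
```

```bash
python3 - <<'E'
from h import *
t=sense();print(t["clock"],t["ee_pos"],t["ft_force"],t["opening"])
s=snapshot("wrist");save(s,"w5.png");comps(s,(150,100,400,330))
E
```

```text
9.075 [0.49123403 0.12994484 0.15421812] [ 1.06742032 -0.60796068  0.16198998] 0.08451229333189414
[270. 119.] 1521 zt 0.0341 mid [0.4962 0.1944 0.0336] size [0.0327 0.0307 0.0051]
[155. 197.] 308 zt 0.0299 mid [0.3944 0.1475 0.0287] size [0.0118 0.0222 0.0054]
[273. 202.] 755 zt 0.0361 mid [0.4892 0.1311 0.0349] size [0.0232 0.0232 0.0056]
[307. 291.] 579 zt 0.03 mid [0.5065 0.0431 0.0287] size [0.0234 0.0239 0.0052]
[234. 323.] 496 zt 0.024 mid [0.435  0.0172 0.0237] size [0.04   0.0192 0.0035]
```

View pics/w5.png

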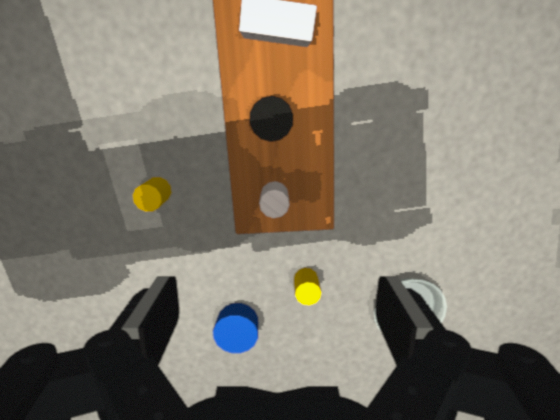

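Slug B is at (274,200) px, which is (489.5,131) mm, and the yellow look-alikes are clear of the finger paths. I'll correct by (-2,+1) mm and grasp.

Call:
move_arm([
  [85,-2,1,-45,0],
  [85,-2,1,-90,0],
  [85,-2,1,-120,0],
  [70,-2,1,-138,0],
  [60,-2,1,-142,0],
  [40,-2,1,-142,0],
  [20,-2,1,-142,0],
  [15,-2,1,-142,0],
  [15,-2,1,-142,0],
  [15,-2,1,-142,0],
  [15,-2,1,-142,0],
  [15,-2,1,-132,0],
  [15,-2,1,-100,0],
  [15,-2,1,-50,0],
  [15,-2,1,10,0],
  [15,-2,1,60,0],
  [15,-2,1,83,0],
  [15,-2,1,83,0],
  [15,-2,1,83,0],
], squeeze=40)

```text
clock: 11.5
ee_pos: [0.4882, 0.1315, 0.2353]
tcp_rot: [0.0, 0.998, -0.07, -0.001]
ft_force: [0.2, 0.0, -0.5]
opening: 0.0225
```

```bash
python3 - <<'E'
from h import *
t=sense();print(t["clock"],t["ee_pos"],t["ft_force"],t["opening"])
s=snapshot("wrist");save(s,"w6.png")
E
```

```text
11.5 [0.48817254 0.13152702 0.23527368] [ 0.24255457  0.01133526 -0.51557504] 0.022511690824962155
```

View pics/w6.png

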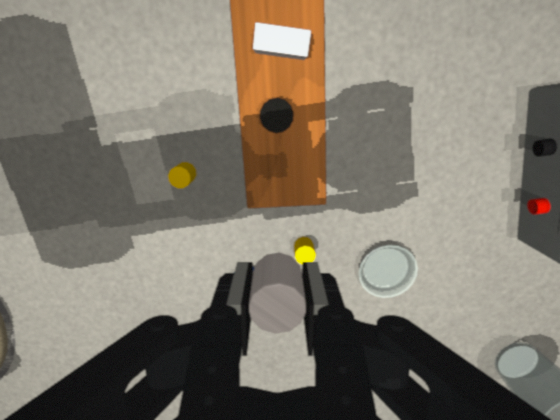

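Slug B is held upright at (278,300) and the board's near end is empty. I'll carry it to the funnel.

Call:
move_arm([
  [15,-2,-20,0,0],
  [15,-5,-60,0,0],
  [15,-8,-110,0,0],
  [15,-12,-160,0,0],
  [15,-16,-210,0,0],
  [15,-20,-260,0,0],
  [15,-23,-310,0,0],
  [15,-26,-350,0,0],
  [15,-27,-378,0,0],
  [15,-27,-378,0,0],
  [15,-27,-378,0,0],
])

```text
clock: 12.92
ee_pos: [0.4616, -0.2457, 0.2356]
tcp_rot: [-0.001, 0.998, -0.07, -0.001]
ft_force: [0.1, 0.5, -0.3]
opening: 0.0229
```

Call:
move_arm([
  [15,0,-1,-25,0],
  [15,0,-1,-42,0],
  [15,0,-1,-46,0],
  [15,0,-1,-46,0],
  [15,0,-1,-46,0],
  [50,0,-1,-46,0],
  [50,0,-1,-46,0],
  [50,0,-1,-46,0],
  [50,0,-1,-46,0],
  [50,0,-1,-30,0],
  [50,0,-1,20,0],
  [50,0,-1,60,0],
  [50,0,-1,60,0],
  [50,0,-1,60,0],
  [50,0,-1,60,0],
])

```text
clock: 14.8
ee_pos: [0.4615, -0.2472, 0.2951]
tcp_rot: [-0.001, 0.998, -0.07, -0.001]
ft_force: [0.9, -0.8, -1.5]
opening: 0.05
```

```bash
python3 - <<'E'
from h import *
t=sense();print(t["clock"],t["ee_pos"],t["ft_force"],t["opening"])
s=snapshot("wrist");save(s,"w7.png")
s=snapshot("scene");save(s,"s7.png",(170,110,280,220),5);save(s,"s7f.png")
E
```

```text
14.8 [ 0.46147935 -0.24722143  0.29509311] [ 0.85150823 -0.83397271 -1.50533573] 0.049962512952578524
```

View pics/w7.png

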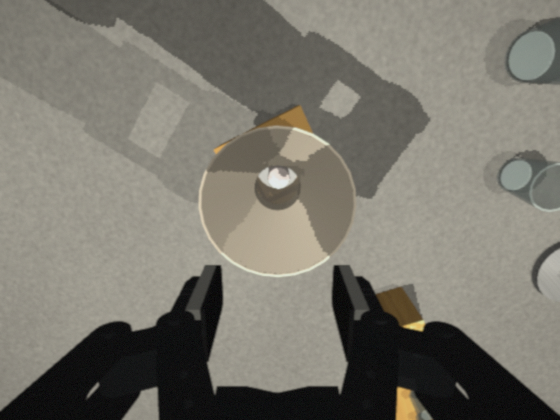

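View pics/s7.png

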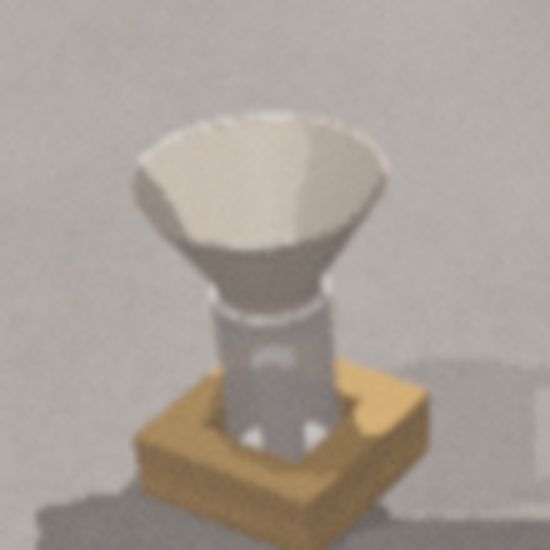

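View pics/s7f.png

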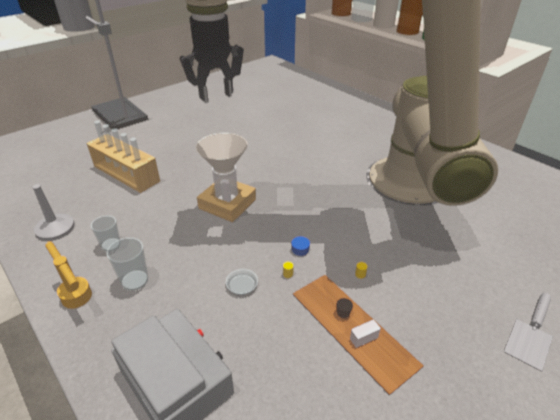

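Both slugs are in the jar, with the second stacked on the first. Its top, at (272,355) in the crop, is below the stem end. The block and the bung are still standing. I'll wait a second and recheck.

Call:
move_arm([
  [50,0,0,20,0],
  [50,0,0,20,0],
  [50,0,0,20,0],
  [50,0,0,20,0],
  [50,0,0,20,0],
  [50,0,0,20,0],
  [50,0,0,20,0],
  [50,0,0,20,0],
])

```text
clock: 15.9
ee_pos: [0.4617, -0.2475, 0.3163]
tcp_rot: [0.0, 0.998, -0.07, 0.0]
ft_force: [-0.7, 1.3, -0.0]
opening: 0.0502
```

```bash
python3 - <<'E'
from h import *
t=sense();print(t["clock"],t["ee_pos"],t["qvel"])
s=snapshot("wrist");W=cloud(s);p=W[150:215,250:305].reshape(-1,3);p=p[(np.hypot(p[:,0]-.4615,p[:,1]+.2465)<.027)];print(np.histogram(p[:,2],bins=[0,.02,.04,.06,.07,.08,.09,.1,.12,.15]))
q=p[(p[:,2]<.09)];print(np.median(q,0))
s=snapshot("scene");save(s,"s8.png",(170,110,280,220),5);comps(s,(280,270,430,390))
E
```

```text
15.9 [ 0.4617461  -0.24746509  0.31628305] [-2.35636845e-04  8.26327606e-04  1.80991836e-04 -2.36599443e-04
 -1.83040984e-03  8.18328206e-05]
(array([197,   6,  28,  31, 332,   0,   3, 267, 857]), array([0.  , 0.02, 0.04, 0.06, 0.07, 0.08, 0.09, 0.1 , 0.12, 0.15]))
[ 0.46140331 -0.25083688  0.07255463]
[344. 306.] 220 zt 0.0343 mid [0.4991 0.1959 0.0334] size [0.0311 0.0316 0.0061]
[365. 331.] 388 zt 0.0364 mid [0.5132 0.2608 0.0364] size [0.0531 0.0329 0.0077]
```

View pics/s8.png

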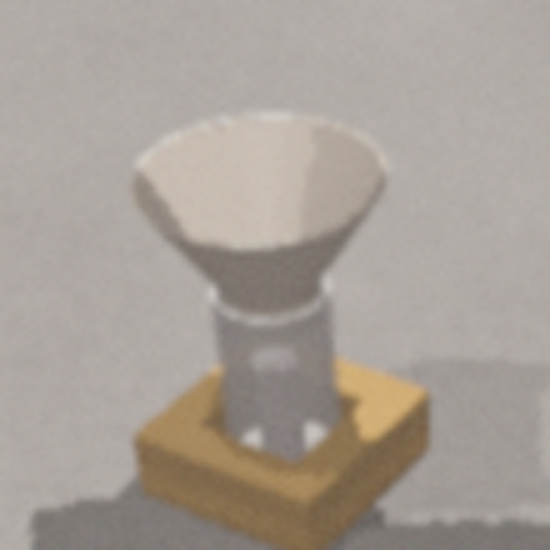

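The picture is unchanged after a second. The slug stack's top is at z ≈ 73 mm (74 expected, stem end at 100), and the block has not moved.

```bash
python3 -c "
from cell import *
print(finish_job())"
```

```text
the job is handed in; nothing more can be done
None
```

Both round aluminium samples are in the jar, and the job was handed in at about 16 s of the 61 s allowed. I gripped each one across the row and let it go with its bottom about 5 mm above the funnel rim; each fell straight through.

**Samples:** They are at rest stacked one on the other. The top of the stack measures about 73 mm above the table (74 expected), below the stem end at 100 mm. The scene picture looked the same a second later.

**Block and bung:** The block still stands at about (513, 261) mm, within a millimetre of where the same camera first saw it. The bung has not moved either. The yellow look-alikes were never gripped and still stand where they were in the later pictures.

**Robot:** It is well clear above the funnel. The highest force in the readings at the end of each move was 7.5 N, while gripping the first sample.

**Disagreements:** The cameras differed by 2 to 3 mm on positions. The gripper read 22.6 mm on the 24 mm samples, but the grip held.

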